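Zero a paint-thickness gauge and hold it on the marked spot of a resprayed toolbox

ROBOT

A 7-joint arm with a two-finger parallel gripper is mounted at the origin on the work surface. World frame = base frame: x ahead of the robot, y to its left, z up, the work surface at z = 0. Lengths are in m, angles in rad, forces in N, time in s.
With the tool pointing down it reaches from about 0.4 to 0.9 m from the base axis. Payload 5.5 kg.
Tool frame: the origin (TCP) lies between the finger pads; the fingertips stand 22 mm ahead of it and the grasp point (between the pads) lies 3 mm ahead of it; z points along the fingers, y is the direction in which the jaws open and shut (so a half turn about z gives the same grasp; the last joint's range is limited). The gripper opens to 92 mm and grips with 3 to 60 N. Pads are 19 mm wide; open, the fingers measure 130 mm over their backs; the gripper's body (75 mm by 190 mm) begins 47 mm behind the grasp point.
Start: joints at [1.499, 0.501, -0.427, 1.55, 0.221, 1.138, -0.21], TCP at [0.214, -0.614, 0.249] pointing down, gripper open.
Joint ranges: [-2.88, 2.88], [-0.31, 2.03], [-1.54, 1.56], [0.2, 2.42], [-1.41, 4.55], [0.19, 2.02], [-2.57, 2.57]. Speed limits (rad/s): [2.57, 2.57, 3.14, 3.14, 3.14, 3.14, 3.14].

INTERFACE

Orientations are given as a rotation vector (axis times angle).
In Python, from rig import status, get_image, camera_model, workorder, trace gives the robot as it stands.
- The arm moves only by the tool arm_command, never from a script. Its argument "steps" is one flat list of numbers, 7 for each row, row after row: the shift along the tool's x, y, z in m, then the turn, a rotation vector about the tool's x, y, z in rad, then the closure, from 0 (fully open) to 1 (shut). A call has 1 to 10 rows; each row is the pose to reach, as a shift and turn from the pose commanded when the call began, along the tool's axes at that moment; what a row does not reach only later rows make up. A row lasts 1/12 s, in which the tool goes at most 41.7 mm and 7.16 degrees, less where a joint would pass 70% of its speed; a pose out of reach is approached as far as the arm can. A call with a gripper value outside its range is refused whole. The fingers move at their own pace and stop on an object; "newtons" is the grip in N (left out, the last holds). Time passes only in rows, so rows that repeat a pose let the fingers close. It gives the time, the measured TCP pose, the force and the opening at its end, in the units of the state.
- status.state(): the state, without advancing time (a new reading comes with each control period).
- get_image(name): name is "scene" or "side" or "wrist"; returns (picture, depth): 400x640x3 uint8, blue, green, red; 400x640 float32, m along the optical axis (not along the pixel's ray), 0 where there is no reading.
- camera_model(name): a dict with "fx", "fy", "cx", "cy" (pixels), "distortion" ([k1, k2, p1, p2, k3] as OpenCV has them; the pictures are not rectified), "extrinsics" (4x4, takes a point from world to camera coordinates); the wrist camera has in their place "mount" (4x4, takes a point from camera to tool coordinates, whose origin is the TCP and whose axes are the flange's). Camera axes: x right, y down, z forward; pixel columns grow to the right and rows downward; lengths in m; the calibration is good to about 2 mm. A picture is of the moment at which its call begins: read the wrist's pose just before it. camera_model takes no time and is no camera call.
- workorder.close_job(): hands the job in, once; it reports no verdict.
Trained networks look in the newest picture that a camera, given by its name, has taken for a name from the list of things; names that differ only in an ending like _2 or _b are one class to them, and where a whole thing is asked for, a point or a joint stands for the part that bears it (a point fixed in the world has none). Each returns a list of dicts, best first, with "confidence" (0 to 1); they miss things now and then, are a little off and sometimes report something else, mostly with a low value. They report only what shows in the picture. A call takes as long as a camera call. They do not tell look-alikes from the thing itself.
- trace(label, camera): "region" (400x640 bool, what is visible of it) and "rect" ([centre column, centre row, width, height] in pixels, round what is visible of it).
The state is a dict: "time_s": time; "qpos": joint angles; "dq": joint speeds; "joint_torque": joint torques, N m; "tool_pos": TCP position; "tool_rot": TCP orientation; "contact_force": force on the tool from outside, world axes, zero at the start; "torque": the same for the moment, N m; "finger_gap": finger opening in m.
Only numpy, scipy, OpenCV 4.12 (cv2) and the standard library are available. Lean on these libraries where they do the work, as an engineer would, in place of code of your own. Each camera call takes 0.05 s, during which the arm holds its last target.

TASK

The blue toolbox has been resprayed and is dry: check the new paint. Take the paint-thickness gauge out of its cradle, zero it by resting its sprung nose upright on the bare steel disc of the calibration tray for a good second, then put the nose inside the white ring on the toolbox's sloping lid and finish while holding it there, still and square to the paint, pressed lightly so that the nose is about half-way in both times and never hard. Touch the toolbox with nothing but the nose, and leave the other things on the bench where they are.

Things in the scene. Friction and masses are not known exactly. Their poses are not given: they have to be found in the camera images.
- gauge_mid (a point): Paint-thickness gauge: upright white box-shaped body 26 mm (its x) by 32 mm (its y), 102 mm long (its z, pointing away from the nose), black cap, display on its +x face. This point is on the long axis, 50 mm above the shoulder (the body's lower end). Grip the body's flat sides, either pair. Below the shoulder are a black round sleeve, 18 mm across, 42 mm long, and a steel nose.
- gauge_tip (a point): The very end of the steel nose, which is round-ended, 10 mm across, sticks 12 mm out of the sleeve in line with the body; 104 mm below gauge_mid with the nose fully out. It moves with the nose. z points from nose to body.
- gauge: The gauge as a whole, about 140 g; origin on the long axis in the shoulder plane, 54 mm above the tip with the nose out; axes as for gauge_mid. At the start the shoulder rests on the cradle's top and sleeve and nose hang in its hole, 54 mm deep: lift straight up by at least 60 mm to clear.
- nose (a joint): How far the sprung nose is pushed into the gauge, in m: 0 fully out, 0.008 bottomed. The spring pushes with 1.8 N at 0, rising by 0.6 N per mm.
- cradle: The gauge's black cradle, fixed to the bench: a block 70 by 70 mm, 60 mm tall, foot 84 mm square, with a round upright hole 21.5 mm across in the middle. Origin at the centre of its underside.
- calset: Calibration tray, fixed to the bench: black, 64 mm (its x) by 104 mm (its y), 8 mm thick, with three coloured foils on its +y half and the bare steel disc on its -y half. Origin at the centre of its underside.
- zero (a point): Centre of the top face of the bare steel zero disc, 42 mm across, standing 4 mm above the tray, 12 mm above the bench; z is up.
- toolbox: Blue hip-roof toolbox, fixed to the bench: 200 mm (its x) by 360 mm (its y), walls 110 mm tall, front and back roof slopes of 25 degrees, flat ridge 30 mm wide 150 mm above the bench, with a black bail handle along the middle of the ridge up to 181 mm. Origin at the centre of its underside; its -x side, with two latches, faces the robot.
- spot (a point): Centre of the white ring (30 mm outside, 22 mm inside) on the toolbox's front slope, half-way between eave and ridge, at the paint's surface; it may lie anywhere along the slope's middle part. z points straight out of the paint, leaning 25 degrees from vertical to the toolbox's -x side; y runs along the toolbox.
- socket: Bystander: black impact socket standing upright, 31 mm across, 55 mm tall.
- bigwasher: Bystander: rust-brown thick washer lying flat, 80 mm across, 12 mm thick.
- bushing: Bystander: black rubber bushing, 34 mm across, 24 mm tall.
- redcap: Bystander: red plastic blanking cap, 36 mm across, 18 mm tall.
- yellowcap: Bystander: yellow plastic blanking cap, 36 mm across, 18 mm tall.
- spanner: Bystander: steel spanner lying flat, 160 mm long.
- tape: Bystander: roll of pale masking tape lying flat, 90 mm across, 24 mm tall.
Not all that is in view belongs to the job. Leave any green or yellow look-alike of the gauge alone. Of the things that look like the calset, the larger one is meant.

How it is judged:
By the outcome, as a careful person would: the job done as asked, in the order asked, and still so for the second after the job is handed in, while the arm keeps its last pose, push and grip.
It also fails if it takes over 51 s, if anything falls off the work surface, if the arm or the gripper's body presses on something with over 40 N, if the wrist force passes 120 N, or if a joint passes its speed limit or range.

## Working session

There is one attempt and no reset: what is moved stays moved. The work goes in short steps, Python scripts to look and compute and a tool call to move; the robot and the scene stay as the last step left them, time stands still between calls to the robot, and variables do not carry over. Pictures are saved under pics/ and viewed, and the job is handed in when it is done.

Besides the shell and the picture viewer there is one more tool, called after ">>>" as name(argument=value, ...) on one line, values as JSON. arm_command: Moves the arm, as the interface text tells. Its arguments: {"type":"object","properties":{"steps":{"type":"array"},"newtons":{"type":"number"}},"required":["steps"]}

```bash
ls; mkdir -p pics; cat > h.py <<'E'
import numpy as np, cv2
from scipy.spatial.transform import Rotation as R
from rig import status,get_image,camera_model,workorder,trace
def K(m): return np.array([[m['fx'],0,m['cx']],[0,m['fy'],m['cy']],[0,0,1.]]),np.array(m['distortion'],float)
def T_tool(s):
    T=np.eye(4);T[:3,:3]=R.from_rotvec(s['tool_rot']).as_matrix();T[:3,3]=s['tool_pos'];return T
def cam2world(name,s=None):
    m=camera_model(name)
    if name=='wrist': return T_tool(s)@np.array(m['mount'])
    return np.linalg.inv(np.array(m['extrinsics']))
def ray(name,uv,s=None):
    m=camera_model(name);k,d=K(m)
    p=cv2.undistortPoints(np.array(uv,float).reshape(-1,1,2),k,d).reshape(-1,2)
    C=cam2world(name,s);v=np.c_[p,np.ones(len(p))]
    return C[:3,3],v@C[:3,:3].T
def onplane(name,uv,z,s=None):
    o,v=ray(name,uv,s);return o+v*((z-o[2])/v[:,2])[:,None]
def pts(name,uv,dep,s=None):
    uv=np.array(uv,int).reshape(-1,2);o,v=ray(name,uv,s)
    return o+v*dep[uv[:,1],uv[:,0]][:,None]
def proj(name,P,s=None):
    m=camera_model(name);k,d=K(m);C=np.linalg.inv(cam2world(name,s))
    P=np.array(P,float).reshape(-1,3)
    return cv2.projectPoints(P,cv2.Rodrigues(C[:3,:3])[0],C[:3,3],k,d)[0].reshape(-1,2)
E
python3 - <<'E'
from h import *
s=status.state();print(s)
for n in ['scene','side','wrist']:
    im,d=get_image(n);cv2.imwrite(f'pics/{n}0.png',im);np.save(f'pics/{n}0.npy',d)
    print(n,cam2world(n,s)[:3].round(3).tolist(), camera_model(n)['fx'])
    for l in ['gauge','cradle','calset','toolbox','spot','zero']:
        try:
            print(l,[(round(t['confidence'],2),np.round(t['rect']).tolist()) for t in trace(l,n)])
        except Exception as e: print(l,e)
E
```

```text
pics
{'time_s': 0.0, 'qpos': array([ 1.49924539,  0.50183308, -0.42674023,  1.55146856,  0.22078719,
        1.13831138, -0.21029139]), 'dq': array([ 0.00031479, -0.0008507 , -0.00058244, -0.00063608,  0.00024165,
       -0.0015526 ,  0.00078101]), 'joint_torque': array([-4.32717334e-04, -5.66597235e+01, -5.81550792e+00, -2.79107702e+01,
       -6.84630428e-02,  3.08326527e-02,  1.69172536e-04]), 'tool_pos': array([ 0.21325603, -0.61330812,  0.24767536]), 'tool_rot': array([-3.09576197e+00, -5.23075259e-01,  4.45042785e-04]), 'contact_force': array([ 0.47657348,  0.64615354, -0.41700695]), 'torque': array([0.04921357, 0.01699356, 0.01347467]), 'finger_gap': 0.09183205331003465}
scene [[-0.277, 0.701, -0.658, 1.073], [0.961, 0.211, -0.179, 0.108], [0.014, -0.682, -0.732, 0.722]] 387.06690456258855
gauge [(0.82, [292.0, 164.0, 17.0, 40.0]), (0.8, [340.0, 170.0, 24.0, 50.0]), (0.66, [302.0, 147.0, 15.0, 45.0])]
cradle [(0.94, [294.0, 192.0, 42.0, 40.0])]
calset [(0.72, [171.0, 222.0, 37.0, 11.0]), (0.59, [223.0, 232.0, 50.0, 26.0])]
toolbox [(0.62, [481.0, 297.0, 230.0, 136.0])]
spot [(
[... 216 characters left out ...]
2592457706418
gauge [(0.95, [370.0, 221.0, 17.0, 57.0]), (0.73, [370.0, 180.0, 14.0, 30.0]), (0.72, [408.0, 202.0, 17.0, 56.0]), (0.7, [235.0, 256.0, 18.0, 10.0])]
cradle [(0.88, [366.0, 215.0, 36.0, 37.0])]
calset [(0.84, [332.0, 185.0, 32.0, 25.0]), (0.48, [345.0, 163.0, 17.0, 15.0])]
toolbox [(0.9, [198.0, 292.0, 133.0, 176.0]), (0.2, [372.0, 181.0, 12.0, 28.0])]
spot [(0.54, [235.0, 255.0, 13.0, 9.0])]
zero [(0.87, [333.0, 184.0, 27.0, 19.0]), (0.56, [345.0, 161.0, 16.0, 8.0]), (0.18, [341.0, 256.0, 17.0, 18.0])]
wrist [[0.328, -0.912, -0.247, 0.28], [-0.945, -0.318, -0.084, -0.59], [-0.002, 0.261, -0.965, 0.384]] 336.41803219411605
gauge []
cradle []
calset []
toolbox []
spot []
zero []
```

```bash
python3 - <<'E'
import cv2
for n in ['scene','side']:
    im=cv2.imread(f'pics/{n}0.png')
    cv2.imwrite(f'pics/{n}0z.png',cv2.resize(im[120:370, 140:600] if n=='scene' else im[130:390,100:500],None,fx=1.7 if n=='scene' else 2,fy=1.7 if n=='scene' else 2,interpolation=2))
E
```

```text
(no output)
```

View pics/scene0.png

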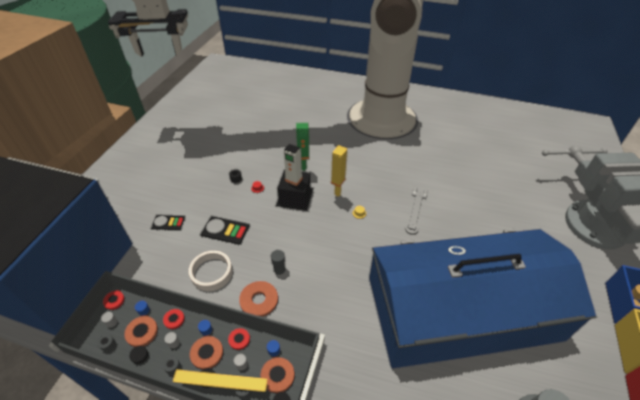

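```bash
sleep 1
```

```text
(no output)
```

View pics/scene0z.png

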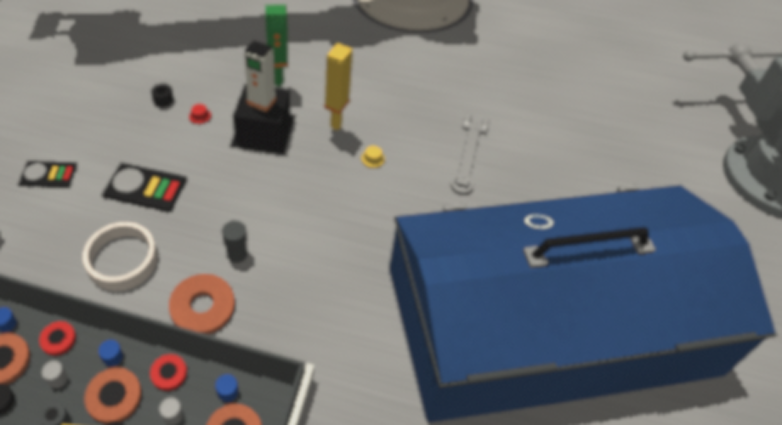

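View pics/side0z.png

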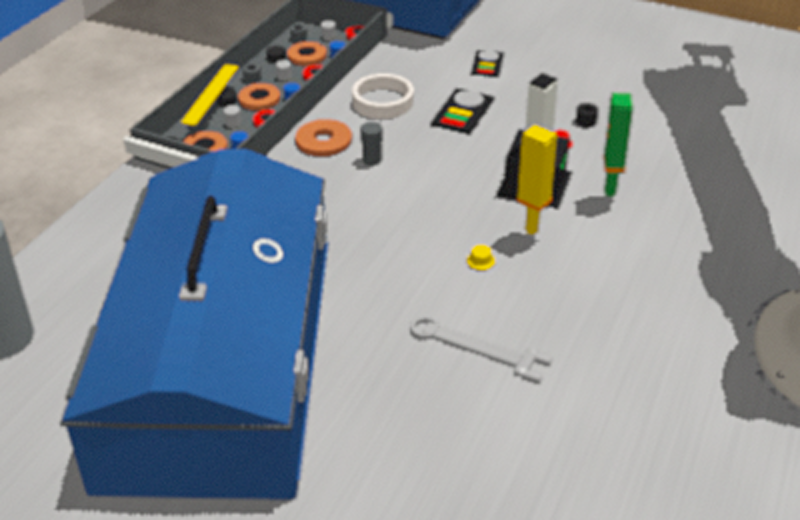

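View pics/wrist0.png

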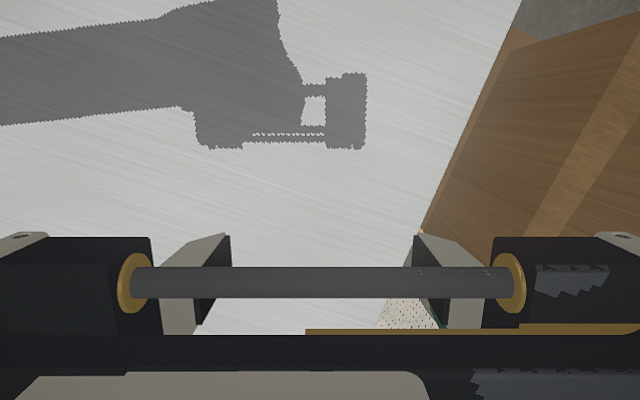

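The scene shows the white gauge in its black cradle at about (293,165). The green look-alike is behind it at (302,145) and the yellow one to its right at (340,170). The larger tray is at (225,230), with its disc at about (215,227). The white ring is at (457,251) on the toolbox. The wrist view shows only bare bench. Next I'll work out positions.

```bash
python3 - <<'E'
from h import *
for n in ['scene','side']:
    d=np.load(f'pics/{n}0.npy')
    print(n,'depth ok',(d>0).mean())
    s=None
    get_image(n)
    for l in ['gauge','cradle','calset','toolbox','spot','socket','bigwasher','bushing','redcap','yellowcap','spanner','tape']:
        for t in trace(l,n):
            v,u=np.where(t['region']&(d>0))
            if len(u)<5: continue
            P=pts(n,np.c_[u,v],d)
            print(l,round(t['confidence'],2),'med',np.median(P,0).round(3),'min',np.percentile(P,3,axis=0).round(3),'max',np.percentile(P,97,axis=0).round(3),len(u))
E
```

```text
scene depth ok 0.99616796875
gauge 0.95 med [ 0.404 -0.043  0.111] min [ 0.381 -0.06   0.019] max [ 0.41  -0.031  0.156] 607
gauge 0.85 med [ 0.434 -0.147  0.123] min [ 0.414 -0.167  0.066] max [ 0.438 -0.134  0.162] 615
gauge 0.76 med [ 0.333 -0.155  0.114] min [ 0.318 -0.17   0.019] max [ 0.34  -0.141  0.157] 493
cradle 0.69 med [ 0.454 -0.138  0.042] min [ 0.391 -0.183  0.002] max [ 0.464 -0.113  0.061] 1015
cradle 0.68 med [ 0.651 -0.107  0.049] min [ 0.632 -0.122  0.006] max [ 0.658 -0.096  0.056] 294
calset 0.87 med [ 0.581 -0.272  0.008] min [ 0.548 -0.322  0.003] max [ 0.608 -0.224  0.012] 952
calset 0.76 med [ 0.597 -0.417  0.005] min [ 0.571 -0.452  0.003] max [ 0.621 -0.382  0.009] 448
toolbox 0.82 med [0.667 0.277 0.126] min [0.521 0.112 0.018] max [0.775 0.46  0.151] 24202
spot 0.61 med [0.584 0.236 0.13 ] min [0.57  0.223 0.123] max [0.596 0.248 0.136] 107
spot 0.21 med [ 0.454 -0.139  0.043] min [ 0.391 -0.184  0.002] max [ 0.463 -0.113  0.061] 1045
socket 0.52 med [ 0.652 -0.107  0.046] min [ 0.634 -0.121  0.005] max [ 0.658 -0.096  0.056] 281
bigwasher 0.63 med [ 0.7
[... 1575 characters left out ...]
 -0.16  -0.   ] max [ 0.758 -0.088  0.015] 462
bigwasher 0.29 med [0.583 0.367 0.123] min [0.473 0.13  0.015] max [0.732 0.478 0.151] 18387
bushing 0.58 med [ 0.401 -0.318  0.02 ] min [ 0.387 -0.342  0.003] max [ 0.416 -0.309  0.026] 127
redcap 0.56 med [0.583 0.367 0.123] min [0.473 0.129 0.014] max [0.731 0.478 0.151] 18436
yellowcap 0.51 med [0.426 0.026 0.012] min [0.413 0.009 0.   ] max [0.441 0.036 0.02 ] 148
spanner 0.83 med [0.38  0.158 0.006] min [ 0.306  0.141 -0.   ] max [0.455 0.175 0.01 ] 603
tape 0.66 med [ 0.721 -0.122  0.011] min [ 0.685 -0.16   0.   ] max [ 0.757 -0.088  0.015] 448
tape 0.62 med [ 0.69  -0.245  0.015] min [ 0.649 -0.292  0.001] max [ 0.731 -0.206  0.026] 478
```

```bash
python3 - <<'E'
from h import *
P=[];Cc=[]
for n in ['scene','side']:
    d=np.load(f'pics/{n}0.npy');im=cv2.imread(f'pics/{n}0.png')
    v,u=np.where(d>0);p=pts(n,np.c_[u,v],d);P.append(p);Cc.append(im[v,u])
def box(p,w=''):
    r=cv2.minAreaRect((p[:,:2]*1000).astype(np.float32));print(w,len(p),r)
for i,(p,c) in enumerate(zip(P,Cc)):
    near=(abs(p[:,0]-.421)<.055)&(abs(p[:,1]+.15)<.055)
    box(p[near&(p[:,2]>.157)&(p[:,2]<.17)],'cap'); print(np.percentile(p[near,2],99.5))
    near2=(abs(p[:,0]-.421)<.06)&(abs(p[:,1]+.15)<.06)
    box(p[near2&(abs(p[:,2]-.06)<.004)],'cradle top')
    q=(abs(p[:,0]-.577)<.06)&(abs(p[:,1]+.27)<.08)&(c.max(1)<60)&(p[:,2]>.002)
    box(p[q],'calset black')
    q=(abs(p[:,0]-.577)<.06)&(abs(p[:,1]+.27)<.08)&(p[:,2]>.0105)&(p[:,2]<.02)
    print('disc',np.median(p[q],0),q.sum());box(p[q],'disc')
    # slope plane near spot
    q=(np.hypot(p[:,0]-.584,p[:,1]-.236)<.03)&(p[:,2]>.11)
    m=p[q].mean(0);n=np.linalg.svd(p[q]-m)[2][2];n*=np.sign(n[2]);print('normal',n,np.degrees(np.arccos(n[2])),np.degrees(np.arctan2(n[1],n[0])),q.sum())
    w=q&(c.min(1)>130);box(p[w],'ring');print(p[w].mean(0))
    q=(p[:,0]>.45)&(p[:,1]>.05)&(p[:,2]>.1)&(p[:,2]<.2)&(p[:,0]<.85)&(p[:,1]<.55);box(p[q],'toolbox')
print(status.state()['time_s'])
E
```

```text
cap 110 ((423.34735107421875, -150.54812622070312), (31.817441940307617, 25.658756256103516), 78.03411865234375)
0.16261078873461315
cradle top 394 ((422.7265625, -151.4001007080078), (73.46602630615234, 70.51055145263672), 6.214192867279053)
calset black 303 ((579.6146240234375, -271.9187316894531), (59.34640884399414, 99.5009765625), 1.4255071878433228)
disc [ 0.57745606 -0.29738259  0.01145028] 152
disc 152 ((582.4949340820312, -277.53253173828125), (48.95774841308594, 84.19197845458984), 1.3793725967407227)
normal [-0.38244796 -0.17090205  0.90803417] 24.76491396321804 -155.9218731190677 432
ring 53 ((585.7709350585938, 235.55865478515625), (23.206083297729492, 27.911300659179688), 0.04371854290366173)
[0.58678504 0.23562094 0.13105568]
toolbox 19737 ((685.2154541015625, 310.84185791015625), (344.7786865234375, 365.63427734375), 24.927444458007812)
cap 88 ((420.50970458984375, -150.26016235351562), (33.176918029785156, 27.336702346801758), 76.23480987548828)
0.16409452474051356
cradle top 177 ((420.99774169921875, -152.2111053466797), (71.42527770996094, 76.53922271728516), 6.673087120056152)
calset black 130 ((573.7979736328125, -269.0503845214844), (57.76717758178711, 103.33918762207031), 2.052870512008667)
disc [ 0.57622896 -0.29070653  0.01223586] 117
disc 117 ((574.1045532226562, -273.92108154296875), (91.64974212646484, 53.935604095458984), 89.15258026123047)
normal [-0.38069538 -0.16613743  0.90965344] 24.54249677089068 -156.42329543267613 486
ring 104 ((583.6996459960938, 233.4939422607422), (33.10511016845703, 30.149723052978516), 63.09968566894531)
[0.58285391 0.23394451 0.12999278]
toolbox 16671 ((716.25146484375, 324.6560363769531), (419.8932800292969, 368.0645751953125), 23.77691650390625)
2.35
```

```bash
cat >> h.py <<'E'
def Rdown(xaz,tilt=None):
    # tool pointing down, tool x at azimuth xaz (deg)
    a=np.radians(xaz);x=np.array([np.cos(a),np.sin(a),0]);z=np.array([0,0,-1.]);return np.c_[x,np.cross(z,x),z]
def go(p,Rt,s=None,close=0):
    s=s or status.state();T=T_tool(s)
    d=T[:3,:3].T@(np.array(p)-T[:3,3]);w=R.from_matrix(T[:3,:3].T@Rt).as_rotvec()
    n=max(np.linalg.norm(d)/.0417,np.degrees(np.linalg.norm(w))/7.16)
    print('t',round(s['time_s'],2),'pos',s['tool_pos'].round(4),'q',s['qpos'].round(2),'F',s['contact_force'].round(2),'gap',round(s['finger_gap'],4))
    print('shift',d.round(4),'rot',w.round(4),'rows',round(n,1));return d,w
E
python3 - <<'E'
from h import *
go([0.40,-0.15,0.30],Rdown(-12))
E
```

```text
t 2.35 pos [ 0.2136 -0.6139  0.2487] q [ 1.5   0.5  -0.43  1.55  0.22  1.14 -0.21] F [ 0.5  -0.36 -0.52] gap 0.0919
shift [ 0.3285 -0.3769 -0.0513] rot [ 0.000e+00 -1.000e-04  5.443e-01] rows 12.1
```

>>> arm_command(steps=[0.033,-0.038,-0.051,0,0,0.1,0,0.3285,-0.377,-0.051,0,0,0.544,0,0.3285,-0.377,-0.051,0,0,0.544,0,0.3285,-0.377,-0.051,0,0,0.544,0,0.3285,-0.377,-0.051,0,0,0.544,0,0.3285,-0.377,-0.051,0,0,0.544,0,0.3285,-0.377,-0.051,0,0,0.544,0,0.3285,-0.377,-0.051,0,0,0.544,0,0.3285,-0.377,-0.051,0,0,0.544,0,0.3285,-0.377,-0.051,0,0,0.544,0])

```text
time_s: 3.18
tool_pos: [0.3645, -0.2372, 0.2958]
tool_rot: [3.123, -0.328, 0.001]
contact_force: [1.5, -0.4, -0.4]
finger_gap: 0.0916
```

```bash
python3 - <<'E'
from h import *
go([0.40,-0.15,0.30],Rdown(-12))
E
```

```text
t 3.18 pos [ 0.3645 -0.2372  0.2958] q [ 1.09  0.05 -0.59  2.    0.03  1.1  -1.3 ] F [ 1.55 -0.38 -0.39] gap 0.0916
shift [ 0.0166 -0.0926 -0.0043] rot [ 0.001  -0.0007  0.0002] rows 2.3
```

>>> arm_command(steps=[0.016,-0.083,-0.003,0,0,0,0,0.016,-0.083,-0.003,0,0,0,0,0.016,-0.083,-0.003,0,0,0,0,0.016,-0.083,-0.003,0,0,0,0])

```text
time_s: 3.52
tool_pos: [0.3981, -0.1588, 0.299]
tool_rot: [3.125, -0.318, 0.002]
contact_force: [0.8, -0.8, -0.3]
finger_gap: 0.0919
```

```bash
python3 - <<'E'
from h import *
s=status.state()
go([0.40,-0.15,0.30],Rdown(-12),s)
im,d=get_image('wrist');cv2.imwrite('pics/w1.png',im);np.savez('pics/w1.npz',d=d,p=s['tool_pos'],r=s['tool_rot'])
E
```

```text
t 3.52 pos [ 0.3981 -0.1588  0.299 ] q [ 0.99  0.04 -0.68  2.    0.03  1.11 -1.48] F [ 0.84 -0.79 -0.35] gap 0.0919
shift [ 0.0001 -0.009  -0.001 ] rot [ 0.0008 -0.0013  0.0066] rows 0.2
```

View pics/w1.png

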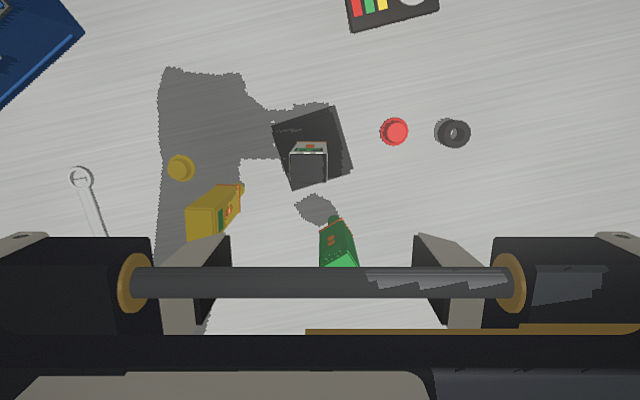

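The wrist view shows the black gauge cap at about (308,168) over the cradle, with the green look-alike below at (338,245) and the yellow at (213,212). I'll fit the cap top next.

```bash
cat > cap.py <<'E'
from h import *
import sys
def cap(f):
    z=np.load(f'pics/{f}.npz');s={'tool_pos':z['p'],'tool_rot':z['r']};d=z['d']
    im=cv2.imread(f'pics/{f}.png')
    v,u=np.where(d>0);P=pts('wrist',np.c_[u,v],d,s)
    q=(abs(P[:,0]-.421)<.03)&(abs(P[:,1]+.15)<.03)&(P[:,2]>.15)&(P[:,2]<.18)
    zt=np.median(P[q,2]);q&=P[:,2]>zt-.003
    print('cap z',zt,q.sum(),cv2.minAreaRect((P[q,:2]*1000).astype(np.float32)))
    m=np.zeros(d.shape,np.uint8);m[v[q],u[q]]=255
    r=cv2.minAreaRect(np.c_[u[q],v[q]].astype(np.float32));print('px',r)
    c=onplane('wrist',cv2.boxPoints(r),zt,s);print(c.round(4),c.mean(0).round(4))
    q=(abs(P[:,0]-.421)<.07)&(abs(P[:,1]+.15)<.07)&(abs(P[:,2]-.06)<.003)
    print('cradle',cv2.minAreaRect((P[q,:2]*1000).astype(np.float32)),np.median(P[q,2]))
cap(sys.argv[1])
E
python3 cap.py w1
```

```text
cap z 0.16234803214549937 1068 ((423.9218444824219, -152.85385131835938), (29.886863708496094, 23.893503189086914), 77.67516326904297)
px ((308.0, 167.5), (29.0, 36.0), 90.0)
[[ 0.439  -0.1412  0.1623]
 [ 0.4332 -0.1698  0.1623]
 [ 0.4096 -0.165   0.1623]
 [ 0.4157 -0.1358  0.1623]] [ 0.4244 -0.153   0.1623]
cradle ((423.50909423828125, -152.7109832763672), (70.29447937011719, 70.08457946777344), 5.893624305725098) 0.06055696490887075
```

```bash
python3 - <<'E'
from h import *
go([0.4237,-0.1525,0.20],Rdown(-12))
go([0.4237,-0.1525,0.138],Rdown(-12))
E
```

```text
t 3.57 pos [ 0.3973 -0.1607  0.2987] q [ 0.99  0.04 -0.68  2.    0.03  1.11 -1.48] F [-0.98 -1.16 -0.98] gap 0.0915
shift [ 0.0241 -0.0136  0.0987] rot [ 0.0009 -0.0005  0.003 ] rows 2.5
t 3.57 pos [ 0.3973 -0.1607  0.2987] q [ 0.99  0.04 -0.68  2.    0.03  1.11 -1.48] F [-0.98 -1.16 -0.98] gap 0.0915
shift [ 0.0241 -0.0136  0.1607] rot [ 0.0009 -0.0005  0.003 ] rows 3.9
```

>>> arm_command(steps=[0.0245,-0.012,0.03,0,0,0,0.3,0.0245,-0.012,0.07,0,0,0,0.3,0.0245,-0.012,0.097,0,0,0,0.3,0.0245,-0.012,0.097,0,0,0,0.3,0.0245,-0.012,0.097,0,0,0,0.3])

```text
time_s: 3.98
tool_pos: [0.4219, -0.1555, 0.2004]
tool_rot: [-3.122, 0.331, 0.006]
contact_force: [-0.9, -0.4, 0.5]
finger_gap: 0.0657
```

```bash
python3 - <<'E'
from h import *
s=status.state()
im,d=get_image('wrist');cv2.imwrite('pics/w2.png',im);np.savez('pics/w2.npz',d=d,p=s['tool_pos'],r=s['tool_rot'])
go([0.4237,-0.1525,0.138],Rdown(-12),s)
E
python3 cap.py w2
```

```text
t 3.98 pos [ 0.4219 -0.1555  0.2004] q [ 0.91  0.24 -0.69  2.07  0.19  0.9  -1.67] F [-0.9  -0.37  0.53] gap 0.0657
shift [ 0.0013 -0.0032  0.0624] rot [-0.0013  0.004  -0.0017] rows 1.5
cap z 0.162258963144546 2231 ((426.35809326171875, -143.3325653076172), (50.22939682006836, 24.085378646850586), 77.24854278564453)
px ((295.9773864746094, 238.88449096679688), (44.696590423583984, 98.41214752197266), 84.623291015625)
[[ 0.4418 -0.1167  0.1623]
 [ 0.4358 -0.1702  0.1623]
 [ 0.4095 -0.1674  0.1623]
 [ 0.4156 -0.1119  0.1623]] [ 0.4257 -0.1416  0.1623]
cradle ((423.6786804199219, -152.72149658203125), (70.39848327636719, 70.12857055664062), 5.770343780517578) 0.06052137403225216
```

View pics/w2.png

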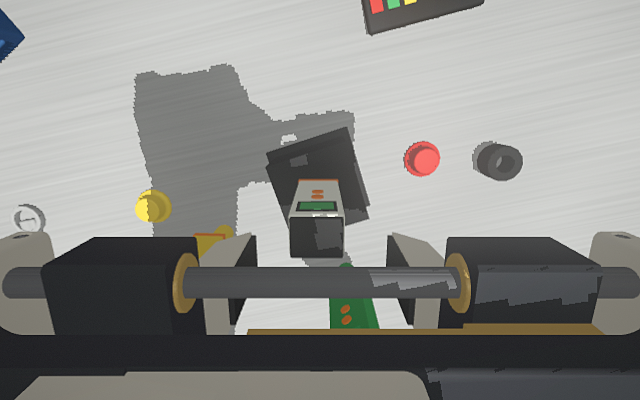

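The cap sits at about (317,238), midway between the fingers and square to the jaws. I'm going down to grip.

>>> arm_command(steps=[0.0015,-0.002,0.03,0,0,0,0.3,0.0015,-0.002,0.055,0,0,0,0.3,0.0015,-0.002,0.062,0,0,0,0.3,0.0015,-0.002,0.062,0,0,0,0.5,0.0015,-0.002,0.062,0,0,0,0.6,0.0015,-0.002,0.062,0,0,0,0.75,0.0015,-0.002,0.062,0,0,0,0.9,0.0015,-0.002,0.062,0,0,0,0.9,0.0015,-0.002,0.062,0,0,0,0.9,0.0015,-0.002,0.062,0,0,0,0.9], newtons=30)

```text
time_s: 4.87
tool_pos: [0.4261, -0.1533, 0.1404]
tool_rot: [3.123, -0.328, 0.002]
contact_force: [-0.7, -0.1, 6.9]
finger_gap: 0.0319
```

```bash
python3 - <<'E'
from h import *
s=status.state();go([0.4237,-0.1525,0.138],Rdown(-12),s);print(s['torque'])
E
```

```text
t 4.87 pos [ 0.4261 -0.1533  0.1404] q [ 0.85  0.34 -0.65  2.12  0.3   0.77 -1.77] F [-0.74 -0.09  6.93] gap 0.0319
shift [-0.0025 -0.0003  0.0024] rot [ 0.0008 -0.0016  0.0002] rows 0.1
[ 0.0048526   0.31637979 -0.03371594]
```

>>> arm_command(steps=[0,0,-0.03,0,0,0,0.9,0,0,-0.065,0,0,0,0.9,0,0,-0.1,0,0,0,0.9,0,0,-0.12,0,0,0,0.9,0,0,-0.12,0,0,0,0.9])

```text
time_s: 5.28
tool_pos: [0.4281, -0.1537, 0.2639]
tool_rot: [3.121, -0.328, 0.012]
contact_force: [1.0, -0.2, -0.8]
finger_gap: 0.0318
```

```bash
python3 - <<'E'
from h import *
s=status.state();go([0.52,-0.285,0.26],Rdown(-12),s)
im,d=get_image('wrist');cv2.imwrite('pics/w3.png',im)
E
```

```text
t 5.28 pos [ 0.4281 -0.1537  0.2639] q [ 0.95  0.14 -0.72  2.    0.11  1.03 -1.6 ] F [ 1.   -0.24 -0.85] gap 0.0318
shift [0.1171 0.1094 0.0051] rot [ 0.0027 -0.0079  0.0003] rows 3.8
```

View pics/w3.png

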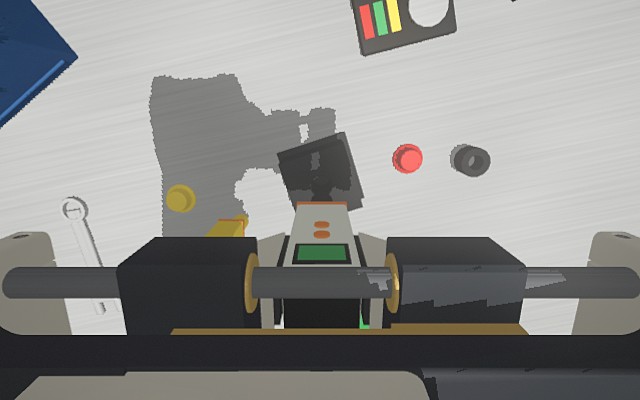

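The gauge has lifted out and hangs straight. The tray's disc shows at about (430,8). I'm moving towards the tray.

>>> arm_command(steps=[0.03,0.028,0,0,-0.004,0,0.9,0.06,0.056,0,0,-0.008,0,0.9,0.09,0.084,0,0,-0.008,0,0.9,0.117,0.109,0,0,-0.008,0,0.9,0.117,0.109,0,0,-0.008,0,0.9,0.117,0.109,0,0,-0.008,0,0.9])

```text
time_s: 5.83
tool_pos: [0.5164, -0.2852, 0.2561]
tool_rot: [-3.12, 0.332, 0.018]
contact_force: [-1.0, 0.6, -1.0]
finger_gap: 0.032
```

```bash
cat > snap.py <<'E'
from h import *
def snap(f,n='wrist',k=6):
    s=status.state()
    im,d=get_image(n);cv2.imwrite(f'pics/{f}.png',im);np.savez(f'pics/{f}.npz',d=d,p=s['tool_pos'],r=s['tool_rot']);return s,im,d
E
python3 - <<'E'
from snap import *
s,im,d=snap('w4');print(s['tool_pos'],s['tool_rot'])
s2,im,d=snap('sd4','side');print(s2['tool_pos'],s2['tool_rot'])
s2,im,d=snap('sc4','scene');print(s2['tool_pos'],s2['tool_rot'])
E
```

```text
[ 0.51641238 -0.28516498  0.25611713] [-3.12011043  0.3320017   0.01831945]
[ 0.5161537  -0.28323928  0.25666862] [-3.12039645  0.32824708  0.01846518]
[ 0.51616622 -0.28235087  0.25737499] [-3.12129414  0.32599437  0.01751786]
```

View pics/w4.png

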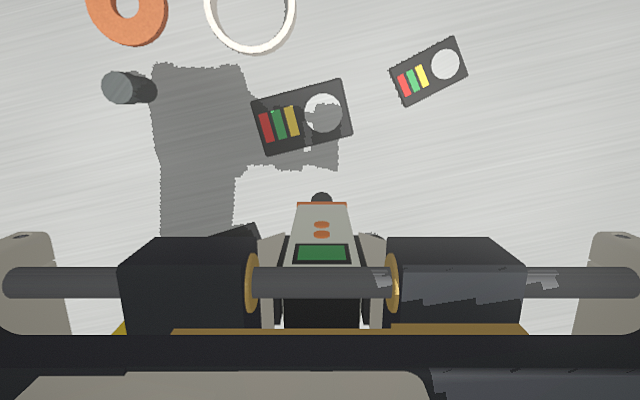

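View pics/sd4.png

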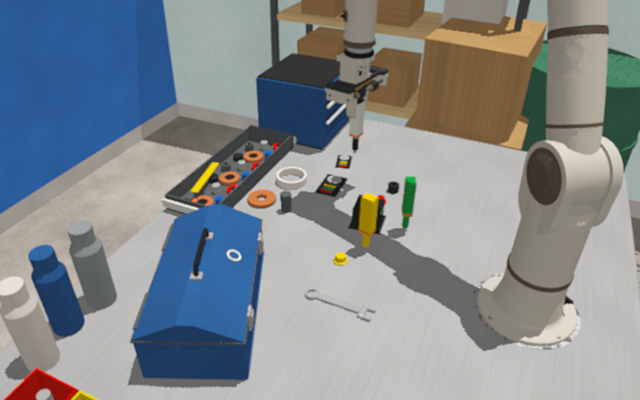

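View pics/sc4.png

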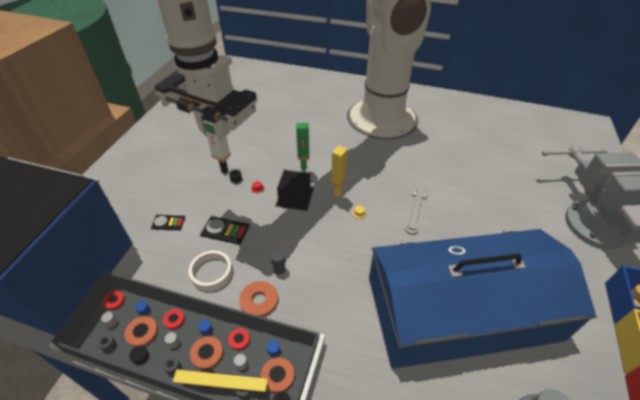

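The wrist view shows the larger tray's disc at about (323,113), with a shadow across its lower half. The side and scene views show the gauge hanging below the gripper with its nose clear. Now I'll measure the disc, the gauge tip and the tilt.

```bash
python3 - <<'E'
from snap import *
z=np.load('pics/w4.npz');s={'tool_pos':np.array([.5163,-.2845,.2566]),'tool_rot':z['r']};d=z['d'];im=cv2.imread('pics/w4.png')
v,u=np.mgrid[70:165,240:360].reshape(2,-1);P=pts('wrist',np.c_[u,v],d,s)
print(np.percentile(P[:,2],[1,30,50,70,95,99]).round(4))
# grey low-saturation pixels inside tray: flood outline
sub=im[70:165,240:360]
hsv=cv2.cvtColor(sub,cv2.COLOR_BGR2HSV)
q=(P[:,2]>.0103)&(np.hypot(u-323,v-113)<26)
print(q.sum(),P[q].mean(0),cv2.minEnclosingCircle(P[q,:2].astype(np.float32)),cv2.fitEllipse(np.c_[u[q],v[q]].astype(np.float32)))
t=trace('zero','wrist')
print([(x['confidence'],x['rect']) for x in t])
cv2.imwrite('pics/w4z.png',cv2.resize(im[60:180,230:370],None,fx=5,fy=5,interpolation=cv2.INTER_NEAREST))
for r in t[:1]:
    print(onplane('wrist',[r['rect'][:2]],.012,s))
print(onplane('wrist',[[323.5,112.5]],.012,s))
T=R.from_rotvec(z['r']).as_matrix();print('toolz',T[:,2],'x',T[:,0])
E
```

```text
[-0.0005  0.0013  0.0026  0.0091  0.0132  0.0143]
1223 [ 0.57829666 -0.29876824  0.01427229] ((0.5774585008621216, -0.29816216230392456), 0.027702338993549347) ((322.9360656738281, 113.1854019165039), (32.74808120727539, 34.21647644042969), 30.78120994567871)
[(0.87, [426.8, 73.2, 83.0, 72.8]), (0.61, [301.5, 116.8, 106.2, 77.1])]
[[ 0.59511115 -0.4150107   0.012     ]]
[[ 0.57874718 -0.29954964  0.012     ]]
toolz [-0.01120728  0.0050288  -0.99992455] x [ 0.97754128 -0.21040126 -0.01201455]
```

View pics/w4z.png

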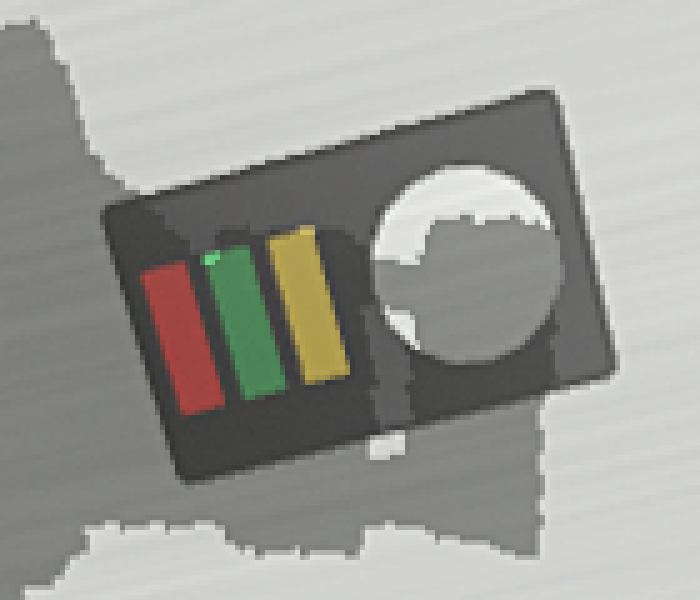

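```bash
python3 - <<'E'
from h import *
go([0.578,-0.298,0.175],Rdown(-12))
E
```

```text
t 6.03 pos [ 0.5165 -0.2821  0.2586] q [ 0.94  0.42 -0.63  1.69  0.27  1.13 -1.55] F [-0.86 -0.45 -1.01] gap 0.0318
shift [0.0643 0.0029 0.083 ] rot [-0.0006  0.0097  0.0022] rows 2.5
```

>>> arm_command(steps=[0.032,0.0008,0.02,0,0.005,0,0.9,0.0635,0.0016,0.05,0,0.01,0,0.9,0.0635,0.0016,0.082,0,0.01,0,0.9,0.0635,0.0016,0.082,0,0.01,0,0.9,0.0635,0.0016,0.082,0,0.01,0,0.9])

```text
time_s: 6.45
tool_pos: [0.5765, -0.2967, 0.1751]
tool_rot: [-3.123, 0.325, 0.005]
contact_force: [-0.8, 0.7, -0.5]
finger_gap: 0.0323
```

```bash
cat > avg.py <<'E'
from h import *
def avg(n=8,cam='wrist',save=None):
    A=[]
    for i in range(n):
        s=status.state();A.append(np.r_[s['tool_pos'],R.from_rotvec(s['tool_rot']).as_matrix()[:,2],s['contact_force'],s['torque'],R.from_rotvec(s['tool_rot']).as_matrix()[:,0]])
        im,d=get_image(cam)
        if save and i==n-1: cv2.imwrite(f'pics/{save}.png',im);np.save(f'pics/{save}.npy',d)
    A=np.array(A);m=A.mean(0);e=A.std(0)/np.sqrt(n)
    print('t',round(s['time_s'],2),'gap',round(s['finger_gap'],4),'q',s['qpos'].round(2))
    print('pos',m[:3].round(4),'+-',e[:3].round(4));print('z',m[3:6].round(4),'x',m[12:].round(4));print('F',m[6:9].round(2),'+-',e[6:9].round(2),'M',m[9:12].round(3))
    return m
if __name__=='__main__':
    import sys
    avg(int(sys.argv[1]),sys.argv[2],sys.argv[3])
E
python3 avg.py 8 side sd5
```

```text
t 6.8 gap 0.0319 q [ 0.84  0.61 -0.58  1.61  0.37  1.04 -1.63]
pos [ 0.5785 -0.2983  0.1785] +- [0.0003 0.0003 0.0005]
z [ 0.0033 -0.0015 -1.    ] x [ 0.9783 -0.2072  0.0035]
F [-0.09  0.21 -0.79] +- [0.17 0.13 0.16] M [ 0.041  0.029 -0.004]
```

```bash
python3 - <<'E'
import cv2
im=cv2.imread('pics/sd5.png');cv2.imwrite('pics/sd5z.png',cv2.resize(im[60:210,280:420],None,fx=4,fy=4,interpolation=2))
E
```

```text
(no output)
```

View pics/sd5z.png

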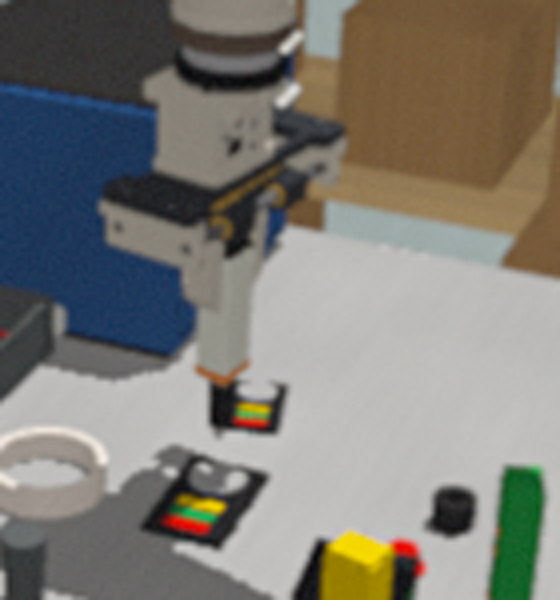

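```bash
python3 - <<'E'
from h import *
print(proj('side',[[.5785,-.298,z] for z in (.040,.0455,.05)]), proj('side',[[.578,-.298,.012]]))
d=np.load('pics/sd5.npy')
v,u=np.mgrid[100:175,315:355].reshape(2,-1);P=pts('side',np.c_[u,v],d)
q=(np.hypot(P[:,0]-.578,P[:,1]+.298)<.03)&(P[:,2]>.025)&(d[v,u]>0)
P=P[q]
for z in np.arange(.03,.15,.006):
    k=abs(P[:,2]-z)<.003
    if k.sum(): print(round(z,3),k.sum(),P[k].mean(0).round(4), np.ptp(P[k],axis=0).round(3))
print(P[:,2].min())
E
```

```text
[[333.38750048 170.42431416]
 [333.44271399 168.80008059]
 [333.48803744 167.46628977]] [[333.26690798 178.63065565]]
0.042 1 [ 0.5773 -0.2994  0.0444] [0. 0. 0.]
0.048 4 [ 0.576  -0.2979  0.0481] [0.006 0.002 0.004]
0.054 6 [ 0.5732 -0.2977  0.0531] [0.011 0.008 0.004]
0.06 8 [ 0.5738 -0.2935  0.0606] [0.013 0.01  0.004]
0.066 11 [ 0.5738 -0.2933  0.0656] [0.013 0.014 0.006]
0.072 10 [ 0.5741 -0.294   0.0711] [0.013 0.018 0.005]
0.078 11 [ 0.5745 -0.2912  0.0776] [0.015 0.005 0.006]
0.084 14 [ 0.574  -0.2941  0.0839] [0.016 0.014 0.006]
0.09 10 [ 0.574  -0.2938  0.0894] [0.017 0.013 0.004]
0.096 6 [ 0.571  -0.2911  0.0956] [0.017 0.007 0.004]
0.102 19 [ 0.5712 -0.293   0.1023] [0.03  0.032 0.005]
0.108 27 [ 0.5719 -0.2879  0.1078] [0.032 0.028 0.006]
0.114 20 [ 0.5725 -0.2882  0.1141] [0.031 0.031 0.005]
0.12 30 [ 0.5704 -0.2911  0.1196] [0.031 0.033 0.005]
0.126 26 [ 0.5711 -0.289   0.1259] [0.034 0.032 0.005]
0.132 28 [ 0.5732 -0.2896  0.1321] [0.034 0.031 0.006]
0.138 23 [ 0.5706 -0.2885  0.1378] [0.029 0.028 0.006]
0.144 24 [ 0.5717 -0.2878  0.1442] [0.029 0.029 0.005]
0.04438117184016188
```

>>> arm_command(steps=[0,0,0.012,0,0,0,0.9,0,0,0.022,0,0,0,0.9,0,0,0.027,0,0,0,0.9,0,0,0.03,0,0,0,0.9,0,0,0.032,0,0,0,0.9,0,0,0.034,0,0,0,0.9,0,0,0.035,0,0,0,0.9,0,0,0.035,0,0,0,0.9])

```text
time_s: 7.52
tool_pos: [0.5782, -0.2984, 0.142]
tool_rot: [3.124, -0.328, 0.002]
contact_force: [-2.3, 0.6, 2.8]
finger_gap: 0.0321
```

```bash
python3 avg.py 6 side sd6
```

```text
t 7.77 gap 0.0318 q [ 0.83  0.65 -0.56  1.63  0.4   0.98 -1.65]
pos [ 0.5784 -0.2984  0.1422] +- [0. 0. 0.]
z [ 2.e-03 -5.e-04 -1.e+00] x [ 0.9782 -0.2076  0.002 ]
F [-2.36  0.91  2.88] +- [0.15 0.1  0.14] M [0.31  0.834 0.006]
```

>>> arm_command(steps=[0,0,0.0005,0,0,0,0.9,0,0,0.001,0,0,0,0.9,0,0,0.001,0,0,0,0.9,0,0,0.001,0,0,0,0.9,0,0,0.001,0,0,0,0.9,0,0,0.001,0,0,0,0.9,0,0,0.001,0,0,0,0.9,0,0,0.001,0,0,0,0.9,0,0,0.001,0,0,0,0.9,0,0,0.001,0,0,0,0.9])

```text
time_s: 8.65
tool_pos: [0.5786, -0.2985, 0.141]
tool_rot: [3.124, -0.328, 0.004]
contact_force: [-0.3, 0.6, 3.2]
finger_gap: 0.0325
```

```bash
python3 avg.py 12 wrist w6;python3 avg.py 6 scene sc6;python3 - <<'E'
import cv2,numpy as np
a=cv2.resize(cv2.imread('pics/sc6.png')[130:260,150:290],None,fx=4,fy=4,interpolation=2)
cv2.imwrite('pics/sc6z.png',a)
E
```

```text
t 9.2 gap 0.0319 q [ 0.83  0.65 -0.56  1.63  0.4   0.98 -1.65]
pos [ 0.5785 -0.2985  0.141 ] +- [0. 0. 0.]
z [ 2.3e-03 -5.0e-04 -1.0e+00] x [ 0.9782 -0.2076  0.0024]
F [-0.99  0.35  3.77] +- [0.14 0.16 0.17] M [0.204 0.397 0.014]
t 9.5 gap 0.0319 q [ 0.83  0.65 -0.56  1.63  0.4   0.98 -1.65]
pos [ 0.5785 -0.2985  0.1409] +- [0. 0. 0.]
z [ 2.2e-03 -5.0e-04 -1.0e+00] x [ 0.9782 -0.2076  0.0023]
F [-0.84  0.34  3.87] +- [0.23 0.2  0.24] M [0.157 0.308 0.002]
```

View pics/sc6z.png

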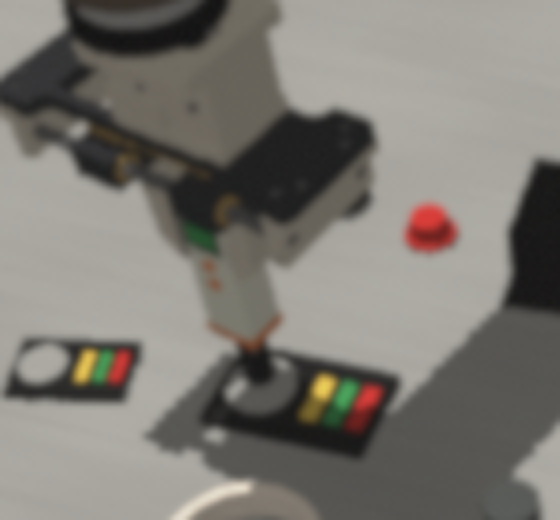

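View pics/w6.png

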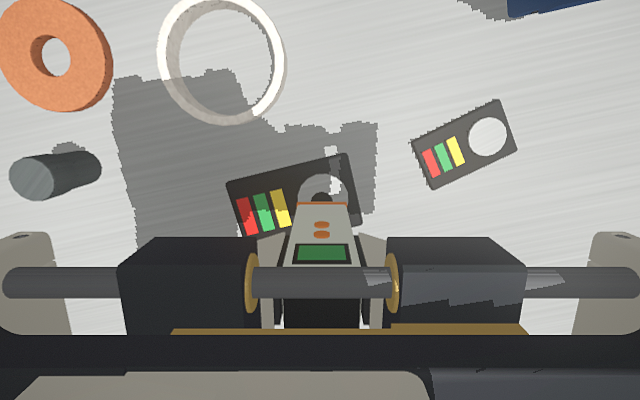

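The nose rests on the disc: the scene view shows it inside the disc, and the wrist view shows it centred at about (321,195). The net push is about 4.6 N, or 4–4.7 mm, held for more than 1.4 s. I'm lifting off.

>>> arm_command(steps=[0,0,-0.005,0,0,0,0.9,0,0,-0.025,0,0,0,0.9,0,0,-0.06,0,0,0,0.9,0,0,-0.1,0,0,0,0.9,0,0,-0.14,0,0,0,0.9,0,0,-0.18,0,0,0,0.9,0,0,-0.21,0,0,0,0.9,0,0,-0.21,0,0,0,0.9])

```text
time_s: 10.22
tool_pos: [0.581, -0.299, 0.3588]
tool_rot: [3.12, -0.328, 0.021]
contact_force: [1.1, -0.7, -0.2]
finger_gap: 0.0321
```

```bash
cat >> h.py <<'E'
def Rspot(az=23.8,t=25.,yaw=0.):
    a=np.radians(az);b=np.radians(t)
    n=np.array([-np.sin(b)*np.cos(a),-np.sin(b)*np.sin(a),np.cos(b)])
    z=-n;y=-np.array([-np.sin(a),np.cos(a),0]);x=np.cross(y,z)
    return np.c_[x,y,z]@R.from_euler('z',yaw,degrees=True).as_matrix(),n
E
python3 - <<'E'
from h import *
Rt,n=Rspot();print(Rt)
p=np.array([.584,.235,.1305])+n*.21-Rt[:,0]*.06
print(p);go(p,Rt)
E
```

```text
[[ 0.82923507  0.4035453   0.38667866]
 [ 0.36573624 -0.91495967  0.17054561]
 [ 0.42261826  0.         -0.90630779]]
[0.45304338 0.17724125 0.29546754]
t 10.22 pos [ 0.581  -0.299   0.3588] q [ 0.87  0.46 -0.64  1.41  0.27  1.35 -1.55] F [ 1.09 -0.66 -0.21] gap 0.0321
shift [-0.2249 -0.4394  0.059 ] rot [ 0.1431  0.4098 -0.6127] rows 11.9
```

>>> arm_command(steps=[-0.011,-0.022,0.003,0.007,0.02,-0.03,0.9,-0.027,-0.053,0.007,0.017,0.049,-0.073,0.9,-0.045,-0.088,0.012,0.029,0.082,-0.123,0.9,-0.063,-0.123,0.0165,0.04,0.115,-0.172,0.9,-0.081,-0.158,0.021,0.051,0.148,-0.22,0.9,-0.099,-0.193,0.026,0.063,0.18,-0.27,0.9,-0.117,-0.228,0.031,0.074,0.213,-0.319,0.9,-0.135,-0.264,0.035,0.086,0.246,-0.368,0.9,-0.153,-0.299,0.04,0.097,0.279,-0.417,0.9,-0.171,-0.334,0.045,0.109,0.312,-0.466,0.9])

```text
time_s: 11.05
tool_pos: [0.4787, 0.0652, 0.3044]
tool_rot: [-3.002, -0.397, -0.49]
contact_force: [0.6, 1.2, -1.1]
finger_gap: 0.0317
```

```bash
python3 - <<'E'
from h import *
Rt,n=Rspot()
p=np.array([.584,.235,.1305])+n*.21-Rt[:,0]*.06
go(p,Rt)
E
```

```text
t 11.05 pos [0.4787 0.0652 0.3044] q [ 0.89 -0.09 -0.96  2.12 -0.23  0.77 -1.25] F [ 0.55  1.21 -1.13] gap 0.0317
shift [ 0.0008 -0.1145  0.0134] rot [ 0.0263  0.1059 -0.1479] rows 2.8
```

>>> arm_command(steps=[0,-0.03,0.003,0.007,0.026,-0.037,0.9,0.0005,-0.06,0.006,0.013,0.053,-0.074,0.9,0.0005,-0.085,0.009,0.02,0.08,-0.11,0.9,0.001,-0.105,0.012,0.026,0.1,-0.14,0.9,0.001,-0.108,0.012,0.026,0.104,-0.146,0.9,0.001,-0.108,0.012,0.026,0.104,-0.146,0.9,0.001,-0.108,0.012,0.026,0.104,-0.146,0.9])

```text
time_s: 11.63
tool_pos: [0.4562, 0.1687, 0.2976]
tool_rot: [-2.922, -0.608, -0.643]
contact_force: [0.3, -0.0, -1.5]
finger_gap: 0.0318
```

```bash
python3 avg.py 12 wrist w7; python3 - <<'E'
from h import *
Rt,n=Rspot()
p=np.array([.584,.235,.1305])+n*.21-Rt[:,0]*.06
go(p,Rt)
E
```

```text
t 12.18 gap 0.0316 q [ 0.76 -0.19 -1.03  2.2  -0.36  0.63 -1.21]
pos [0.4566 0.1688 0.2979] +- [0.0001 0.0001 0.    ]
z [ 0.3851  0.1692 -0.9072] x [0.8323 0.3611 0.4206]
F [ 0.01 -0.07 -1.51] +- [0.14 0.14 0.17] M [-0.252  0.558  0.005]
t 12.23 pos [0.4563 0.1695 0.2979] q [ 0.76 -0.19 -1.03  2.2  -0.36  0.63 -1.21] F [-0.24 -0.92 -1.5 ] gap 0.0318
shift [-0.0009 -0.0084  0.0023] rot [ 0.0003  0.0021 -0.0042] rows 0.2
```

View pics/w7.png

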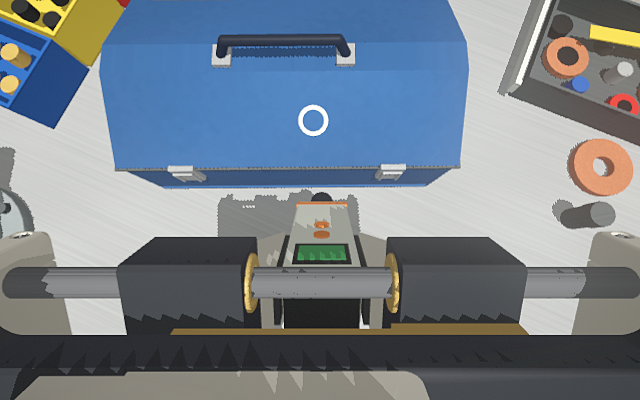

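The white ring shows at about (313,120), square ahead of the gauge. I'll fit its centre and the slope plane from this view.

```bash
cat > ring.py <<'E'
from h import *
import sys
def ring(f,pos,z,x):
    z=np.array(z);z/=np.linalg.norm(z);x=np.array(x);x-=z*(x@z);x/=np.linalg.norm(x)
    Rm=np.c_[x,np.cross(z,x),z];s={'tool_pos':np.array(pos),'tool_rot':R.from_matrix(Rm).as_rotvec()}
    im=cv2.imread(f'pics/{f}.png');d=np.load(f'pics/{f}.npy')
    u0,v0=proj('wrist',[[.585,.236,.1305]],s)[0];print('pred px',u0,v0)
    v,u=np.mgrid[0:230,100:470].reshape(2,-1);ok=d[v,u]>0;u=u[ok];v=v[ok]
    c=im[v,u].astype(int);white=(c.min(1)>150)&(np.hypot(u-u0,v-v0)<30)
    blue=(c[:,0]>c[:,2]+50)
    e=cv2.fitEllipse(np.c_[u[white],v[white]].astype(np.float32));print('ring mean px',u[white].mean(),v[white].mean(),e)
    lab=cv2.minEnclosingCircle(np.c_[u[white],v[white]].astype(np.float32));print(lab)
    P=pts('wrist',np.c_[u,v],d,s)
    q=blue&(np.hypot(u-u0,v-v0)<60)&(np.abs(P[:,2]-.13)<.025)
    # fit plane robustly
    for i in range(4):
        m=P[q].mean(0);n=np.linalg.svd(P[q]-m,full_matrices=False)[2][2];n*=np.sign(n[2])
        q&=abs((P-m)@n)<.002
    print('n',n.round(4),'tilt',np.degrees(np.arccos(n[2])),'az',np.degrees(np.arctan2(n[1],n[0]))+180,q.sum(),m)
    uc=np.array([[lab[0][0],lab[0][1]]]);o,r=ray('wrist',uc,s);r=r[0]
    C=o+r*((m-o)@n)/(r@n);print('centre',C)
    w=P[white];print('white depth mean',w.mean(0))
    print('in tool frame',Rm.T@(C-np.array(pos)),'n tool',Rm.T@n)
if __name__=='__main__':
    ring(sys.argv[1],*[eval(a) for a in sys.argv[2:5]])
E
python3 ring.py w7 "[0.4566,0.1688,0.2979]" "[ 0.3851,0.1692,-0.9072]" "[0.8323,0.3611,0.4206]"
```

```text
pred px 311.0669185055484 119.56167570508177
ring mean px 312.59708737864077 119.78155339805825 ((312.706787109375, 119.9680404663086), (26.723514556884766, 27.47902488708496), 172.59805297851562)
((313.0, 119.80000305175781), 15.831710815429688)
n [-0.3852 -0.1713  0.9068] tilt 24.9323682175745 az 23.97527270653717 9789 [0.58605042 0.23658516 0.13134038]
centre [0.58549372 0.23408248 0.13063116]
white depth mean [0.58513743 0.23435511 0.13101565]
in tool frame [ 0.06048753 -0.00817412  0.21243516] n tool [-9.85831051e-04  1.88911335e-03 -9.99997730e-01]
```

```bash
python3 - <<'E'
from h import *
s={'tool_pos':np.zeros(3),'tool_rot':np.zeros(3)}
im=cv2.imread('pics/w7.png')
print(camera_model('wrist')['mount'].round(4) if hasattr(camera_model('wrist')['mount'],'round') else camera_model('wrist')['mount'])
for dx in (-.002,0,.002):
    print(dx,proj('wrist',[[.013+dx,.016,.0793],[.013+dx,-.016,.0793],[.013+dx,.016,-.0227],[.013+dx,-.016,-.0227],[dx,0,.133]],s).round(1).tolist())
d=np.load('pics/w7.npy')
v,u=np.mgrid[206:240,302:340].reshape(2,-1);P=pts('wrist',np.c_[u,v],d,s)
for z in np.arange(.0,.09,.01):
    k=abs(P[:,2]-z)<.005
    if k.sum()>3: print(round(z,3),k.sum(),P[k].mean(0).round(4))
v,u=np.mgrid[190:201,305:340].reshape(2,-1);P=pts('wrist',np.c_[u,v],d,s);k=(P[:,2]<.15);print(P[k].mean(0),P[k].max(0),P[k].min(0))
cv2.imwrite('pics/w7z.png',cv2.resize(im[180:280,260:380],None,fx=6,fy=6,interpolation=cv2.INTER_NEAREST))
E
```

```text
[[ 1.000e-04 -9.654e-01 -2.607e-01  7.070e-02]
 [ 1.000e+00 -0.000e+00  4.000e-04  1.000e-04]
 [-3.000e-04 -2.607e-01  9.654e-01 -1.363e-01]
 [ 0.000e+00  0.000e+00  0.000e+00  1.000e+00]]
-0.002 [[345.1, 202.3], [297.0, 202.3], [364.0, 275.5], [278.0, 275.6], [321.1, 200.2]]
0 [[345.2, 199.4], [296.9, 199.4], [364.1, 270.7], [277.8, 270.7], [321.1, 197.8]]
0.002 [[345.2, 196.5], [296.9, 196.5], [364.3, 265.7], [277.6, 265.7], [321.1, 195.5]]
0.01 86 [ 0.0114 -0.      0.014 ]
0.02 261 [ 0.0115 -0.0003  0.0194]
0.03 281 [ 0.0116 -0.0003  0.0298]
0.04 199 [ 0.0114 -0.0003  0.0404]
0.05 205 [ 0.0116 -0.0004  0.0499]
0.06 188 [ 0.0117 -0.0004  0.06  ]
0.07 68 [ 0.0117 -0.      0.067 ]
[0.0074753  0.00031799 0.10780204] [0.07074964 0.00852838 0.12110957] [ 0.00232801 -0.00782976 -0.13627388]
```

View pics/w7z.png

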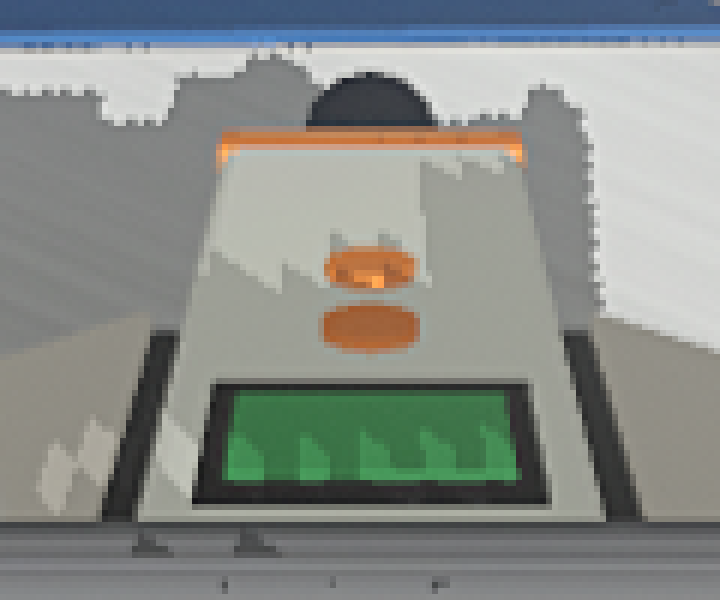

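>>> arm_command(steps=[0.02,-0.003,0.01,0,0,0,0.9,0.042,-0.006,0.03,0,0,0,0.9,0.055,-0.008,0.048,0,0,0,0.9,0.062,-0.008,0.06,0,0,0,0.9,0.062,-0.008,0.065,0,0,0,0.9,0.062,-0.008,0.065,0,0,0,0.9])

```text
time_s: 12.73
tool_pos: [0.5304, 0.2136, 0.2629]
tool_rot: [-2.915, -0.612, -0.64]
contact_force: [-0.3, -0.7, -1.0]
finger_gap: 0.0315
```

```bash
python3 avg.py 8 wrist w8;python3 avg.py 4 side sd8;python3 avg.py 4 scene sc8;python3 - <<'E'
import cv2,numpy as np
a=cv2.resize(cv2.imread('pics/sc8.png')[140:280,390:530],None,fx=4,fy=4,interpolation=2)
b=cv2.resize(cv2.imread('pics/sd8.png')[150:290,170:310],None,fx=4,fy=4,interpolation=2)
cv2.imwrite('pics/two8.png',cv2.resize(np.hstack([a,b]),(800,400)))
E
```

```text
t 13.08 gap 0.0314 q [ 0.62  0.22 -1.15  2.08  0.44  0.57 -1.96]
pos [0.5294 0.211  0.2646] +- [0.0002 0.0006 0.0004]
z [ 0.3839  0.1706 -0.9075] x [0.8317 0.3629 0.4201]
F [-0.62 -0.4  -0.93] +- [0.13 0.17 0.2 ] M [-0.247  0.557  0.001]
t 13.28 gap 0.0317 q [ 0.62  0.22 -1.15  2.08  0.44  0.57 -1.96]
pos [0.53   0.2092 0.2656] +- [0.     0.0001 0.    ]
z [ 0.3868  0.1676 -0.9068] x [0.8317 0.3613 0.4215]
F [ 0.04 -0.59 -1.26] +- [0.21 0.18 0.06] M [-0.249  0.573 -0.026]
t 13.48 gap 0.0318 q [ 0.62  0.22 -1.15  2.08  0.44  0.57 -1.96]
pos [0.5298 0.2098 0.2653] +- [0.     0.0001 0.0001]
z [ 0.3859  0.1686 -0.907 ] x [0.8317 0.3619 0.4211]
F [ 0.11  0.13 -1.57] +- [0.09 0.18 0.14] M [-0.256  0.547 -0.002]
```

View pics/two8.png

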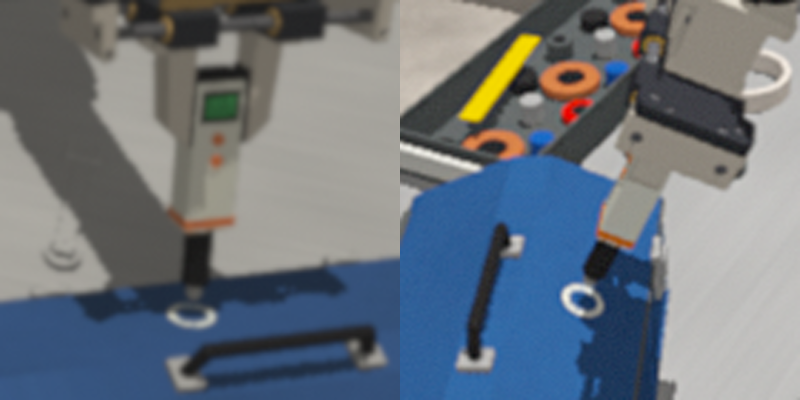

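View pics/w8.png

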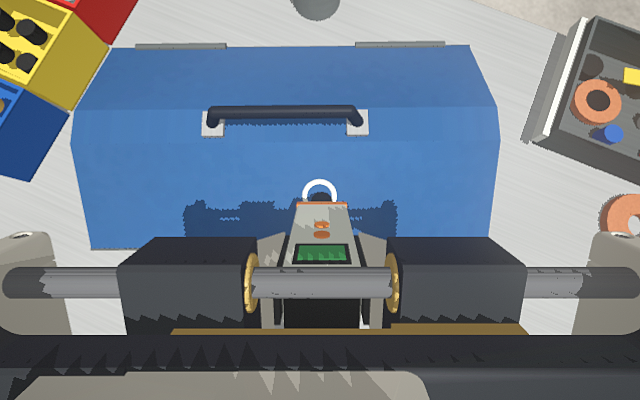

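```bash
python3 - <<'E'
from h import *
C=np.array([.5855,.2341,.1306]);n=np.array([-.3858,-.171,.9067])
print('scene',proj('scene',[C,C+.0146*n,C+.0266*n]).round(1).tolist(),'side',proj('side',[C,C+.0146*n,C+.0266*n]).round(1).tolist())
for a,(x,y,w,h) in {'sc8':(430,215,60,50),'sd8':(205,225,60,50)}.items():
    im=cv2.imread(f'pics/{a}.png')[y:y+h,x:x+w];cv2.imwrite(f'pics/{a}z.png',cv2.resize(im,None,fx=10,fy=10,interpolation=cv2.INTER_NEAREST))
E
```

```text
scene [[455.9, 250.1], [456.5, 243.3], [457.1, 237.6]] side [[232.4, 254.2], [234.9, 249.2], [237.0, 245.1]]
```

View pics/sc8z.png

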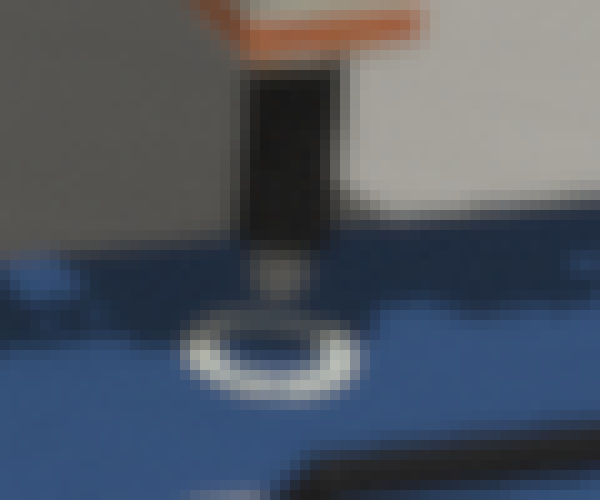

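View pics/sd8z.png

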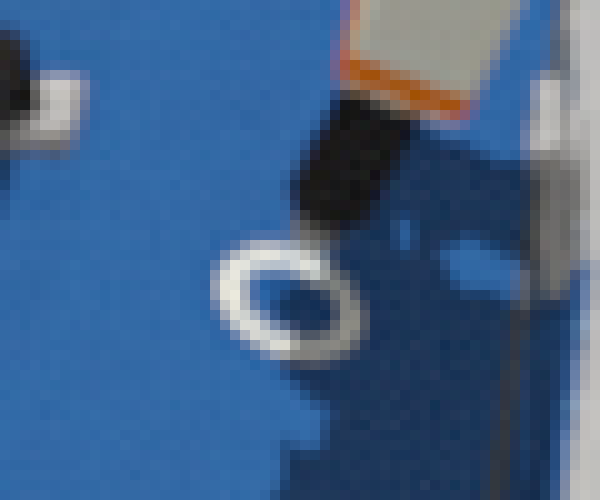

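The two outside views agree: the nose tip is on the normal over the ring centre. In the scene, ring and tip are at (457,250) and (458,244.5); in the side view, at (234,255) and (236,249.5). Pressing in gently now.

>>> arm_command(steps=[0,0,0.004,0,0,0,0.9,0,0,0.008,0,0,0,0.9,0,0,0.011,0,0,0,0.9,0,0,0.0125,0,0,0,0.9,0,0,0.014,0,0,0,0.9,0,0,0.015,0,0,0,0.9,0,0,0.016,0,0,0,0.9,0,0,0.0165,0,0,0,0.9,0,0,0.0165,0,0,0,0.9])

```text
time_s: 14.28
tool_pos: [0.5358, 0.2132, 0.2499]
tool_rot: [-2.921, -0.61, -0.643]
contact_force: [-2.9, -0.8, 1.9]
finger_gap: 0.0317
```

```bash
cat > chk.py <<'E'
from avg import *
import sys
m=avg(int(sys.argv[1]),sys.argv[2],sys.argv[3])
n=np.array([-.3858,-.171,.9067]);C=np.array([.5855,.2341,.1306])
z=m[3:6]/np.linalg.norm(m[3:6]);x=m[12:15];y=np.cross(z,x)
D=C-m[:3];print('ring in tool',(D@x).round(4),(D@y).round(4),(D@z).round(4),'depth geo mm',(.1333-D@z)*1000,'tilt err deg',np.degrees(np.arccos(min(1,-z@n))),'F.n',m[6:9]@n)
E
python3 chk.py 10 side sd9
```

```text
t 14.73 gap 0.032 q [ 0.55  0.26 -1.09  2.08  0.51  0.55 -2.02]
pos [0.5358 0.2132 0.25  ] +- [0. 0. 0.]
z [ 0.3849  0.1694 -0.9073] x [0.8317 0.3626 0.4205]
F [-2.6  -0.47  1.47] +- [0.07 0.17 0.28] M [-0.308  1.128  0.077]
ring in tool -0.0013 0.0009 0.131 depth geo mm 2.303936277809199 tilt err deg 0.0 F.n 2.4145581271433896
```

>>> arm_command(steps=[0,0,0.0006,0,0,0,0.9,0,0,0.0012,0,0,0,0.9,0,0,0.0012,0,0,0,0.9,0,0,0.0012,0,0,0,0.9,0,0,0.0012,0,0,0,0.9,0,0,0.0012,0,0,0,0.9])

```text
time_s: 15.28
tool_pos: [0.5365, 0.2134, 0.249]
tool_rot: [-2.921, -0.609, -0.644]
contact_force: [-4.2, -0.1, 1.6]
finger_gap: 0.0319
```

```bash
python3 chk.py 12 wrist w10;python3 chk.py 6 side sd10;python3 chk.py 6 scene sc10;python3 - <<'E'
import cv2,numpy as np
a=cv2.resize(cv2.imread('pics/sc10.png')[200:270,420:490],None,fx=5.7,fy=5.7,interpolation=cv2.INTER_NEAREST)
b=cv2.resize(cv2.imread('pics/sd10.png')[210:280,200:270],None,fx=5.7,fy=5.7,interpolation=cv2.INTER_NEAREST)
cv2.imwrite('pics/two10.png',np.hstack([a,b]))
E
```

```text
t 15.83 gap 0.0319 q [ 0.54  0.26 -1.09  2.08  0.52  0.54 -2.03]
pos [0.5365 0.2134 0.249 ] +- [0. 0. 0.]
z [ 0.3852  0.1694 -0.9071] x [0.8316 0.3624 0.4208]
F [-3.44 -0.72  1.78] +- [0.14 0.16 0.14] M [-0.26   1.191  0.097]
ring in tool -0.0015 0.0008 0.1298 depth geo mm 3.50787737776162 tilt err deg 0.0 F.n 3.0672850351805216
t 16.13 gap 0.0318 q [ 0.54  0.26 -1.09  2.08  0.52  0.54 -2.03]
pos [0.5365 0.2134 0.249 ] +- [0. 0. 0.]
z [ 0.3852  0.1695 -0.9071] x [0.8316 0.3624 0.4208]
F [-3.38 -0.81  2.22] +- [0.15 0.26 0.17] M [-0.283  1.196  0.117]
ring in tool -0.0016 0.0008 0.1298 depth geo mm 3.514574646710705 tilt err deg 0.0 F.n 3.4552692100892086
t 16.43 gap 0.0319 q [ 0.54  0.26 -1.09  2.08  0.52  0.54 -2.03]
pos [0.5365 0.2134 0.249 ] +- [0. 0. 0.]
z [ 0.3852  0.1694 -0.9072] x [0.8316 0.3624 0.4208]
F [-3.31 -0.71  1.45] +- [0.03 0.31 0.14] M [-0.238  1.192  0.132]
ring in tool -0.0015 0.0007 0.1298 depth geo mm 3.5187111855609077 tilt err deg 0.0 F.n 2.7144013394610154
```

View pics/two10.png

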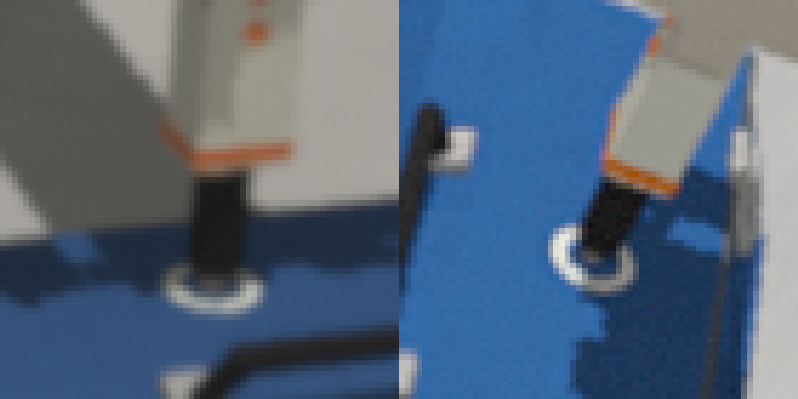

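View pics/w10.png

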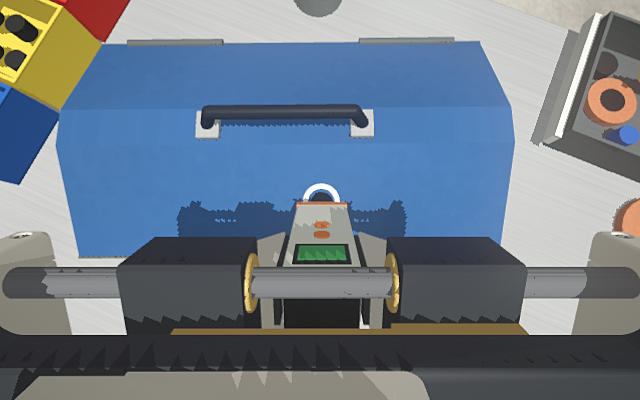

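The nose is inside the ring in both outside views. Depth is 3.5 mm by geometry and about 4.2 mm by force, tilt error is under 0.5°, and the arm is still. I'm handing in.

```bash
python3 - <<'E'
from h import *
print(abs(status.state()['dq']).max());print(workorder.close_job());print(status.state()['time_s'])
E
```

```text
0.001985516514502383
the job is handed in; nothing more can be done
None
the job is handed in; nothing more can be done
```

I took the gauge out of its cradle, zeroed it on the steel disc, and handed the job in with the nose pressed inside the white ring. The clock read about 16.4 s of the 51 s allowed.

- **Zeroing:** the nose rested upright on the disc of the larger tray for over 1.4 s. It was about 4–4.7 mm in, with a push of roughly 4.6 N.
- **Paint spot:** the nose sits within about 1 mm of the ring's centre, seen in both outside cameras and consistent with the wrist view. It is square to the measured slope to within about 0.5°, and the arm is still.
- **Disagreement:** at the ring, geometry puts the nose 3.5 mm in, while the push along the normal (about 4.3 N) suggests about 4.2 mm. Both are near half-way. About 1–2 N of sideways force remained at the nose.
- **Other things:** I saw nothing disturbed, but I did not measure the bystanders again at the end.

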